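# Scan the amber candle at the shop counter

## Task

Pick up the white handheld scanner from its dock and aim its window straight down at the square code on the black lid of the amber candle jar, holding it steady 5 to 10 cm above the code for two seconds without moving the jar. Then put the scanner back on its dock the way it was, handle lying along the rubber saddle and head hanging over the front, and let go.

Things in the scene. Friction and masses are not known exactly. Their poses are not given: they have to be found in the camera images.
- scanner: White gun-type barcode scanner, orange trim, 190 g, level on its dock. Handle 140 x 32 wide x 38 tall mm (rear end black), x -90 to +50 mm; head 50 x 62 x 90 mm tall at x 50 to 100, reaching 40 mm below and 50 mm above the handle's underside. Origin: handle's underside, near the centre of mass. x points to the head, z up. Grip the handle across y near the origin, from above.
- scanner_window (a point): Scanning window, centre of the head's underside: 75 mm ahead (+x) of the scanner's origin and 40 mm below it. Axes as the scanner's; it looks along its -z, straight down while the scanner is level. Docked, it is 40 mm above the counter.
- dock: Fixed scanner dock: black foot plate 130 x 110 x 12 mm, grey post 90 x 36, on it a flat black rubber saddle 100 x 44 mm, top 80 mm above the counter, from x -70 to +30 mm. Origin: on the counter; x points to the front, where the scanner's head hangs; z up. The docked scanner's origin is 80 mm straight above the dock's origin, with the same axes.
- amber_code (a point): Centre of the 40 mm square code on the amber candle: orange-brown jar 80 mm across, black lid 73 mm across, 95 mm tall in all, 420 g, loose on the counter. z up. A green jar with brass lid and a white jar with wooden lid, same size, with codes of their own, stand beside it in any order, axes at least 120 mm apart. All else within reach is under 150 mm tall.
There are look-alikes about, which are no part of the job. What is shaped like the dock but purple is not meant.

How it is judged:
By the outcome, as a careful person would: the job done as asked, in the order asked, and still so for the second after the job is handed in, with the robot touching nothing.
It also fails if it takes over 64 s, if anything falls off the work surface, if the arm or the gripper's body presses on something with over 40 N, if the wrist force passes 120 N, or if a joint passes its speed limit or range.

## Robot

A 7-joint arm with a two-finger parallel gripper is mounted at the origin on the work surface. World frame = base frame: x ahead of the robot, y to its left, z up, the work surface at z = 0. Lengths are in m, angles in rad, forces in N, time in s.
With the tool pointing down it reaches from about 0.4 to 0.9 m from the base axis. Payload 5.6 kg.
Tool frame: the origin (TCP) lies between the finger pads; the fingertips stand 25 mm ahead of it and the grasp point (between the pads) lies 6 mm ahead of it; z points along the fingers, y is the line along which they close (so a half turn about z gives the same grasp; the last joint's range is limited). The gripper opens to 92 mm and grips with 3 to 60 N. Pads are 20 mm wide; open, the fingers measure 128 mm over their backs; the gripper's body (75 mm by 189 mm) begins 69 mm behind the grasp point.
Start: joints at [1.161, 0.468, -0.012, 1.603, 0.006, 1.071, -0.056], TCP at [0.233, -0.607, 0.24] pointing down, gripper open.
Joint ranges: [-2.53, 2.53], [-0.31, 2.02], [-1.57, 1.55], [0.28, 2.44], [-1.29, 4.43], [0.15, 1.84], [-2.92, 2.92]. Speed limits (rad/s): [2.57, 2.57, 3.14, 3.14, 3.14, 3.14, 3.14].

## Interface

Orientations are given as a 3x3 rotation matrix whose columns are the frame's x, y, z axes.
In Python, from cell import ctrl gives the robot as it stands.
- The arm moves only by the tool servo_tool, never from a script. Its argument "commands" is a list of rows, each a list of 6 numbers: the shift along the tool's x, y, z in mm, then the turn, a rotation vector about the tool's x, y, z in units of 6 degrees (1.0 is 6 degrees). In form: [[tx, ty, tz, wx, wy, wz], ...]. A call has 1 to 20 rows; each row shifts and turns the commanded pose from where the row before left it, along the tool's axes as they then stand; what a row does not reach is not made up. A row lasts 1/10 s, in which the tool goes at most 50 mm and 8.59 degrees, less where a joint would pass 70% of its speed; a pose out of reach is approached as far as the arm can. A call with a gripper value outside its range is refused whole. "gripper" is the finger opening in mm, from 0 to 91.9, set as the call begins (left out, the last holds). The fingers move at their own pace and stop on an object; "force" is the grip in N (left out, the last holds). Time passes only in rows, so rows that do not move let the fingers close. It gives the time, the measured TCP pose, the force, the opening and the grip force at its end, in the units of the state.
- ctrl.observe(): the state, without advancing time (a new reading comes with each control period).
- ctrl.camera(name): name is "scene" or "top" or "wrist"; returns a dict with "frame" (480x640x3 uint8, red, green, blue), "K" (3x3 intrinsics, pixels), "D" ([k1, k2, p1, p2, k3] as OpenCV has them; the pictures are not rectified), "position" and "orientation" of the camera in the world; the wrist camera has in their place "tool_from_camera" (4x4, takes a point from camera to tool coordinates, whose origin is the TCP and whose axes are the flange's). Camera axes: x right, y down, z forward; pixel columns grow to the right and rows downward; lengths in m; the calibration is good to about 2 mm. A picture is of the moment at which its call begins: read the wrist's pose just before it. There is no depth.
- ctrl.hand_in(): hands the job in; it is judged then, once.
The state is a dict: "time_s": time; "joint_pos": joint angles; "qd": joint speeds; "tau": joint torques, N m; "eef_pos": TCP position; "ee_rot": TCP orientation; "ft_force": force on the tool from outside, world axes, zero at the start; "torque": the same for the moment, N m; "grip_width": finger opening in m; "grasp_force": force on a finger pad.
Only numpy, scipy, OpenCV 4.12 (cv2) and the standard library are available. Lean on these libraries where they do the work, as an engineer would, in place of code of your own. Each camera call takes 0.05 s, during which the arm holds its last target. There are 200 camera calls.

## Working session

There is one attempt and no reset: what is moved stays moved. The work goes in short steps, Python scripts to look and compute and a tool call to move; the robot and the scene stay as the last step left them, time stands still between calls to the robot, and variables do not carry over. Pictures are saved under pics/ and viewed, at most 10 in all, crops included, and the job is handed in when it is done.

Besides the shell and the picture viewer there is one more tool, called after ">>>" by a JSON object that holds its "fn" and its "kwargs". servo_tool: Moves the arm, as the interface text tells. Its arguments: {"type":"object","properties":{"commands":{"type":"array"},"gripper":{"type":"number"},"force":{"type":"number"}},"required":["commands"]}

```bash
mkdir -p pics; cat > h.py <<'E'
import numpy as np, cv2, pickle
from cell import ctrl
def snap(name,fn=None):
    s=ctrl.observe(); c=ctrl.camera(name)
    if name=="wrist":
        T=np.eye(4);T[:3,:3]=np.array(s["ee_rot"]);T[:3,3]=s["eef_pos"]
        W=T@np.array(c["tool_from_camera"]);c["position"]=W[:3,3];c["orientation"]=W[:3,:3]
    c={k:np.array(v) for k,v in c.items() if k in("frame","K","D","position","orientation")}
    fn=fn or name
    cv2.imwrite(f"pics/{fn}.png",c["frame"][:,:,::-1]);pickle.dump(c,open(f"pics/{fn}.pkl","wb"));return c
def load(fn): return pickle.load(open(f"pics/{fn}.pkl","rb"))
def ray(c,uv,z):
    p=cv2.undistortPoints(np.array([[uv]],float),c["K"],c["D"])[0,0]
    d=c["orientation"]@np.array([p[0],p[1],1]);t=(z-c["position"][2])/d[2];return c["position"]+t*d
def proj(c,P):
    R=c["orientation"].T;return cv2.projectPoints(np.array(P,float).reshape(-1,3),cv2.Rodrigues(R)[0],-R@c["position"],c["K"],c["D"])[0][:,0]
def crop(fn,x,y,w,h,k):
    im=cv2.imread(f"pics/{fn}.png")[y:y+h,x:x+w];cv2.imwrite(f"pics/{fn}_c{x}_{y}.png",cv2.resize(im,None,fx=k,fy=k,interpolation=cv2.INTER_CUBIC))
E
python3 - <<'E'
from h import *
for n in("top","scene"):
    c=snap(n);print(n,c["position"].round(3),c["orientation"].round(2).tolist(),c["K"][0,0])
s=ctrl.observe();print(s["time_s"],np.round(s["ee_rot"],3).tolist(),s["eef_pos"])
E
```

```text
top [0.326 0.006 0.942] [[0.1, -0.97, 0.21], [-0.99, -0.1, 0.02], [-0.0, -0.21, -0.98]] 474.19255395529314
scene [ 1.013 -0.572  0.561] [[0.76, 0.34, -0.55], [0.65, -0.41, 0.64], [-0.01, -0.85, -0.53]] 453.9589635926825
0.1 [[0.934, 0.359, -0.001], [0.359, -0.934, 0.001], [-0.0, -0.002, -1.0]] [ 0.2328686  -0.60634692  0.23874826]
```

View pics/top.png

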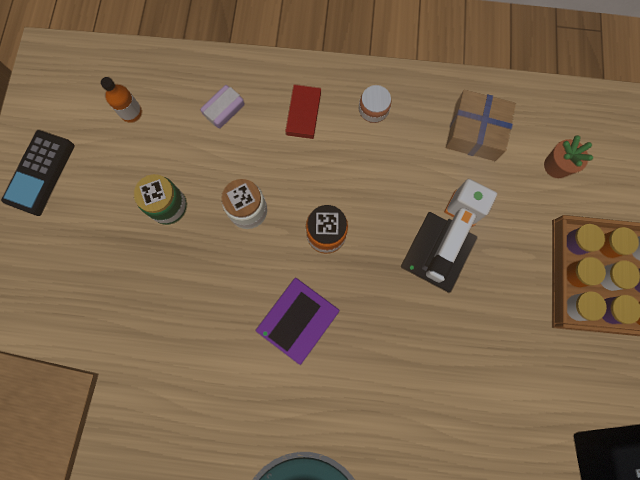

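View pics/scene.png

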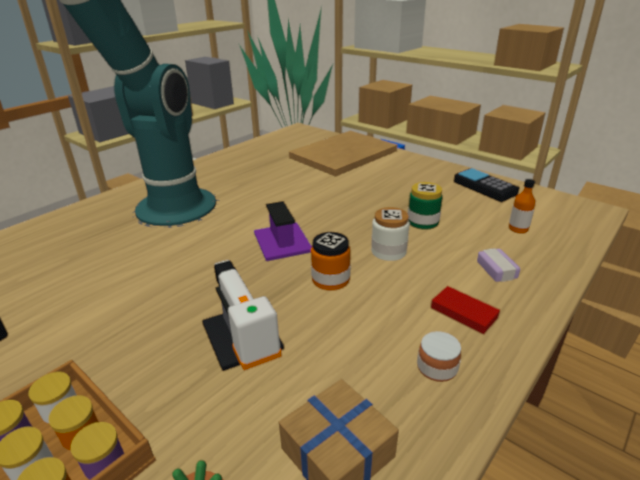

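The top view shows the scanner on the black dock, with its head at about (473,200) and its handle running to (435,277). The amber jar with the black lid is at (327,223).

Possible mix-ups:
- **Docks:** the purple one at (297,320) is the decoy. The black one at (440,252) is the target.
- **Jars:** green/brass at (155,195), white/wood at (243,200) and a small white jar at (375,100) are not the target. Amber at (327,223) is.
- **Others:** the orange bottle at (120,100) is unrelated.

I'll check the choice in a close crop.

```bash
python3 -c "
from h import *
crop('top',300,170,200,130,4)"
```

```text
(no output)
```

View pics/top_c300_170.png

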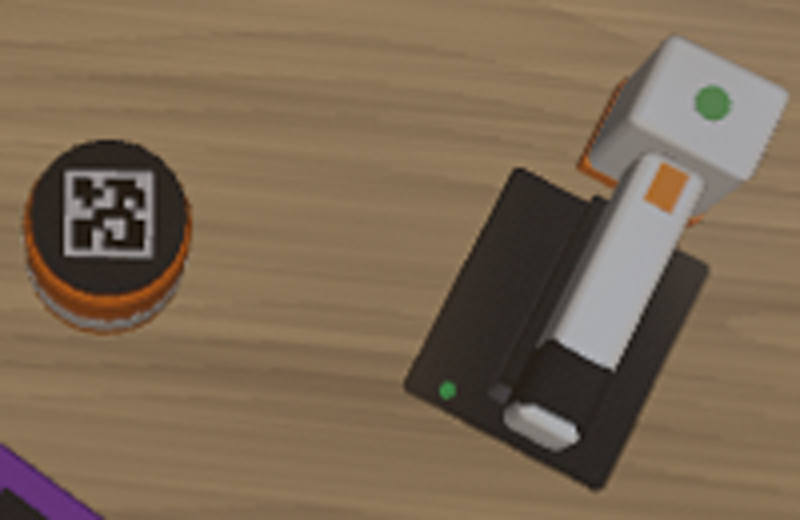

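The crop confirms the choice: the code is centred at crop (109,213), the head top centre is near (709,107), and the black foot plate sits under the handle.

```bash
python3 - <<'E'
from h import *
c=load("top");r=lambda u,v,z:ray(c,(300+(u+.5)/4-.5,170+(v+.5)/4-.5),z)[:2]
code=r(109,213,.095);print("code",code.round(4))
q=[r(*p,.095) for p in((65,170),(152,172),(154,256),(66,255))];print("code side",[np.linalg.norm(q[i]-q[i-1]).round(3) for i in range(4)])
q=[r(*p,.012) for p in((518,168),(708,266),(600,490),(405,386))]
print("plate sides",[np.linalg.norm(q[i]-q[i-1]).round(3) for i in range(4)],"ctr",np.mean(q,0).round(4))
d=(q[0]+q[1]-q[2]-q[3]);yp=np.degrees(np.arctan2(d[1],d[0]))
hq=[r(*p,.13) for p in((675,35),(789,98),(752,180),(630,112))]
print("head sides",[np.linalg.norm(hq[i]-hq[i-1]).round(3) for i in range(4)])
hc=np.mean(hq,0);d2=hq[0]+hq[1]-hq[2]-hq[3];d3=hq[1]-hq[0]+hq[2]-hq[3]
l=r(645,152,.118);l2=r(550,343,.118);R=r(702,185,.118);R2=r(615,368,.118)
a=lambda d:np.degrees(np.arctan2(d[1],d[0])).round(1)
print("yaw plate",yp.round(1),"head",a(d2),a(d3)+90,"handle",a(l-l2),a(R-R2),"w",np.linalg.norm(l-R).round(3))
t=np.radians(yp);x=np.array([np.cos(t),np.sin(t)]);y=np.array([-x[1],x[0]])
print("headc",hc.round(4),"origin from head",(hc-.075*x).round(4))
o=hc-.075*x
for n,p in(("l",l),("l2",l2),("R",R),("R2",R2),("plate",np.mean(q,0))):print(n,((p-o)@x).round(4),((p-o)@y).round(4))
E
```

```text
code [0.5328 0.012 ]
code side [np.float64(0.04), np.float64(0.04), np.float64(0.04), np.float64(0.04)]
plate sides [np.float64(0.128), np.float64(0.107), np.float64(0.128), np.float64(0.107)] ctr [ 0.518  -0.2161]
head sides [np.float64(0.043), np.float64(0.058), np.float64(0.043), np.float64(0.061)]
yaw plate -22.9 head -24.0 -25.0 handle -22.9 -22.3 w 0.029
headc [ 0.6005 -0.2519] origin from head [ 0.5315 -0.2227]
l 0.0459 0.0155
l2 -0.0537 0.0154
R 0.0444 -0.0136
R2 -0.0499 -0.0147
plate -0.015 0.0008
```

Sizes match: plate 128×107, code 40, handle width 29. The scanner yaw is about -22.9° and its origin about (0.532, -0.2225). I'll move above it and turn to align.

>>> {"fn": "servo_tool", "kwargs": {"commands": [[34.8,-20.9,0,0,0,0],[34.8,-20.9,0,0,0,0],[34.8,-20.9,0,0,0,0],[34.8,-20.9,0,0,0,0],[34.8,-20.9,0,0,0,0],[34.8,-20.9,0,0,0,0],[34.8,-20.9,0,0,0,0],[34.8,-20.9,0,0,0,0],[34.8,-20.9,0,0,0,0],[34.8,-20.9,0,0,0,0],[34.8,-20.9,0,0,0,0],[34.8,-20.9,0,0,0,0],[0,0,0,0,0,1.05],[0,0,0,0,0,1.05],[0,0,0,0,0,1.05],[0,0,0,0,0,1.05],[0,0,0,0,0,1.05],[0,0,0,0,0,1.05],[0,0,0,0,0,1.02],[0,0,0,0,0,0]], "gripper": 80}}

```text
time_s: 2.1
eef_pos: [0.5327, -0.2228, 0.2392]
ee_rot: [[0.921, -0.389, -0.001], [-0.389, -0.921, 0.0], [-0.001, 0.0, -1.0]]
ft_force: [0.3, 0.9, -0.2]
grip_width: 0.0802
grasp_force: 0.0
```

```bash
python3 - <<'E'
from h import *
c=snap("wrist","w1");s=ctrl.observe();R=np.array(s["ee_rot"])
print(s["time_s"],s["eef_pos"],R.round(3).tolist(),np.degrees(np.arctan2(R[1,0],R[0,0])),c["position"])
E
```

```text
2.15 [ 0.53280438 -0.22275498  0.23925452] [[0.922, -0.387, -0.001], [-0.387, -0.922, 0.0], [-0.001, 0.0, -1.0]] -22.76962138468044 [ 0.60143306 -0.25128617  0.38498862]
```

View pics/w1.png

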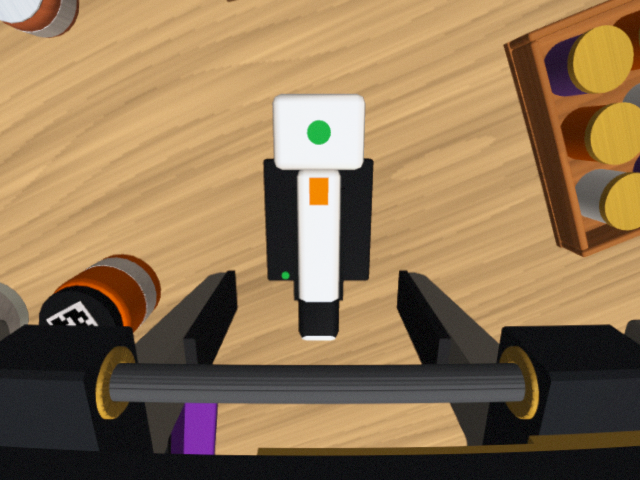

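The scanner is in line with the fingers: its head top spans (273..365, 94..170) and its handle (298..341, 170..300).

```bash
python3 - <<'E'
from h import *
c=load("w1");s=ctrl.observe();R=np.array(s["ee_rot"]);p=np.array(s["eef_pos"])
def t(u,v,z): return (R.T@(ray(c,(u,v),z)-p))[:2]*1000
for n,a in dict(hl=(273,130,.13),hr=(365,130,.13),hf=(319,94,.13),hb=(319,169,.13),h1=(298,200,.118),h2=(341,200,.118),h3=(299,290,.118),h4=(340,290,.118),rear=(319,340,.099),pl=(264,160,.012),pr=(373,160,.012),pb=(320,280,.012)).items(): print(n,t(*a).round(1))
E
```

```text
hl [ 76.7 -29.1]
hr [76.5 32. ]
hf [99.2  1.5]
hb [50.9  1.4]
h1 [ 27.5 -13.9]
h2 [27.4 17.4]
h3 [-43.2 -14.3]
h4 [-43.4  17.6]
rear [-98.8   1.2]
pl [ 49.2 -52.3]
pr [48.8 55.6]
pb [-78.3   2.9]
```

Origin agrees to within about 1 mm; only a +1.5 mm shift in tool y is needed. Descending and gripping.

>>> {"fn": "servo_tool", "kwargs": {"commands": [[0,1.5,20,0,0,0],[0,0,22,0,0,0],[0,0,22,0,0,0],[0,0,22,0,0,0],[0,0,20,0,0,0],[0,0,12,0,0,0],[0,0,10,0,0,0],[0,0,0,0,0,0],[0,0,0,0,0,0]]}}

```text
time_s: 3.05
eef_pos: [0.5328, -0.2245, 0.112]
ee_rot: [[0.921, -0.389, 0.001], [-0.389, -0.921, -0.0], [0.001, -0.0, -1.0]]
ft_force: [0.7, -0.8, -0.2]
grip_width: 0.0802
grasp_force: 0.0
```

>>> {"fn": "servo_tool", "kwargs": {"commands": [[0,0,0,0,0,0],[0,0,0,0,0,0],[0,0,0,0,0,0],[0,0,0,0,0,0],[0,0,0,0,0,0],[0,0,0,0,0,0],[0,0,0,0,0,0],[0,0,0,0,0,0],[0,0,0,0,0,0],[0,0,0,0,0,0],[0,0,0,0,0,0],[0,0,0,0,0,0]], "gripper": 20, "force": 30}}

```text
time_s: 4.25
eef_pos: [0.5324, -0.2243, 0.1116]
ee_rot: [[0.921, -0.389, -0.0], [-0.389, -0.921, -0.0], [-0.0, 0.0, -1.0]]
ft_force: [0.5, 0.4, 1.0]
grip_width: 0.0319
grasp_force: 30.0
```

Gripped at 32 mm width. Lifting 125 mm.

>>> {"fn": "servo_tool", "kwargs": {"commands": [[0,0,-5,0,0,0],[0,0,-10,0,0,0],[0,0,-15,0,0,0],[0,0,-20,0,0,0],[0,0,-25,0,0,0],[0,0,-20,0,0,0],[0,0,-15,0,0,0],[0,0,-10,0,0,0],[0,0,-5,0,0,0],[0,0,0,0,0,0],[0,0,0,0,0,0]]}}

```text
time_s: 5.35
eef_pos: [0.532, -0.2242, 0.236]
ee_rot: [[0.921, -0.389, -0.001], [-0.389, -0.921, 0.0], [-0.001, 0.0, -1.0]]
ft_force: [0.5, 0.2, -2.0]
grip_width: 0.0319
grasp_force: 30.0
```

```bash
python3 - <<'E'
from h import *
c=snap("wrist","w2");snap("scene","s2");s=ctrl.observe();R=np.array(s["ee_rot"]);p=np.array(s["eef_pos"])
print(s["time_s"],p,s["grip_width"],np.degrees(np.arctan2(R[1,0],R[0,0])))
w=p[:2]+0.0755*R[:2,0]
d=np.array([.5328,.012])-w;print("shift tool x,y mm",(R[:2,:2].T@d*1000).round(1))
E
python3 -c "
import cv2,numpy as np
a=cv2.imread('pics/w2.png');b=cv2.imread('pics/s2.png')[130:370,160:480]
cv2.imwrite('pics/m2.png',np.hstack([cv2.resize(a,(400,300)),cv2.resize(b,(400,300))]))"
```

```text
5.45 [ 0.53188807 -0.22411369  0.23566329] 0.03133948721757823 -22.906981215899254
shift tool x,y mm [-166.6 -217.8]
```

View pics/m2.png

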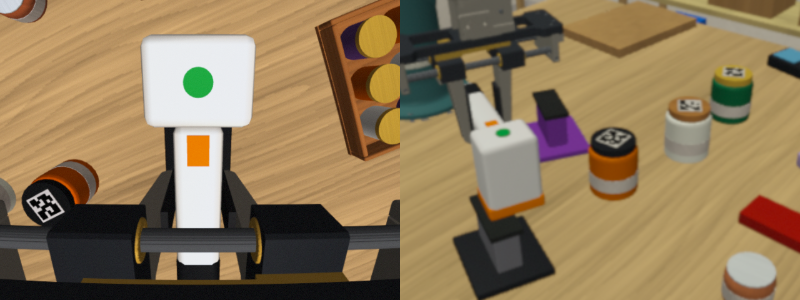

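The scanner is held and level, clear of the dock. The amber code shows at about (45,205) in the left half. Moving the window over the code.

>>> {"fn": "servo_tool", "kwargs": {"commands": [[-4,-5,0,0,0,0],[-7,-9,0,0,0,0],[-10.4,-13.6,0,0,0,0],[-10.4,-13.6,0,0,0,0],[-10.4,-13.6,0,0,0,0],[-10.4,-13.6,0,0,0,0],[-10.4,-13.6,0,0,0,0],[-10.4,-13.6,0,0,0,0],[-10.4,-13.6,0,0,0,0],[-10.4,-13.6,0,0,0,0],[-10.4,-13.6,0,0,0,0],[-10.4,-13.6,0,0,0,0],[-10.4,-13.6,0,0,0,0],[-10.4,-13.6,0,0,0,0],[-10.4,-13.6,0,0,0,0],[-10.4,-13.6,0,0,0,0],[-7,-9.4,0,0,0,0],[-3,-4,0,0,0,0],[0,0,0,0,0,0],[0,0,0,0,0,0]]}}

```text
time_s: 7.45
eef_pos: [0.4638, 0.0406, 0.2366]
ee_rot: [[0.921, -0.39, 0.0], [-0.39, -0.921, -0.0], [0.0, 0.0, -1.0]]
ft_force: [-0.4, -1.0, -1.9]
grip_width: 0.0316
grasp_force: 30.0
```

```bash
python3 - <<'E'
from h import *
c2=load("w2");print("code from w2",ray(c2,(72,328),.095).round(4))
s=ctrl.observe();R=np.array(s["ee_rot"]);p=np.array(s["eef_pos"])
w=p+0.0755*R[:,0];o=p+.0315*R[:,2]
print(s["time_s"],p,"window xy",w[:2].round(4),"z",(o[2]-.04).round(4))
# head top in w2, tool frame, expect x 50..100 y +-31
p2=np.array([.5319,-.2241,.2357])
for a in((317,58),(317,200),(228,130),(408,130)): print((R.T@(ray(c2,a,.254)-p2)).round(4))
c=snap("scene","s3");crop("s3",200,100,240,200,3)
E
```

```text
code from w2 [0.5342 0.0106 0.095 ]
7.45 [0.46380746 0.04064301 0.23659365] window xy [0.5333 0.0112] z 0.1651
[ 0.0979 -0.0003 -0.0183]
[ 0.052  -0.0004 -0.0183]
[ 0.0757 -0.03   -0.0183]
[ 0.0757  0.03   -0.0183]
```

View pics/s3_c200_100.png

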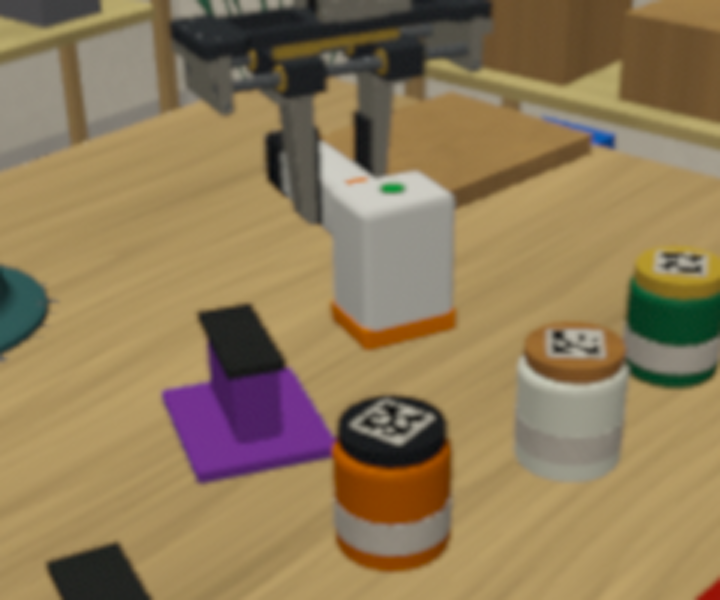

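The window is over the code: both sit at column ~393 in the crop, and the 92 px gap fits 70 mm. The jar hasn't moved. Holding for about 3 s.

>>> {"fn": "servo_tool", "kwargs": {"commands": [[0,0,0,0,0,0],[0,0,0,0,0,0],[0,0,0,0,0,0],[0,0,0,0,0,0],[0,0,0,0,0,0],[0,0,0,0,0,0],[0,0,0,0,0,0],[0,0,0,0,0,0],[0,0,0,0,0,0],[0,0,0,0,0,0],[0,0,0,0,0,0],[0,0,0,0,0,0],[0,0,0,0,0,0],[0,0,0,0,0,0],[0,0,0,0,0,0],[0,0,0,0,0,0],[0,0,0,0,0,0],[0,0,0,0,0,0],[0,0,0,0,0,0],[0,0,0,0,0,0]]}}

```text
time_s: 9.5
eef_pos: [0.4637, 0.0412, 0.2366]
ee_rot: [[0.921, -0.389, -0.0], [-0.389, -0.921, -0.0], [-0.0, 0.0, -1.0]]
ft_force: [-0.3, 0.0, -1.5]
grip_width: 0.0316
grasp_force: 30.0
```

>>> {"fn": "servo_tool", "kwargs": {"commands": [[0,0,0,0,0,0],[0,0,0,0,0,0],[0,0,0,0,0,0],[0,0,0,0,0,0],[0,0,0,0,0,0],[0,0,0,0,0,0],[0,0,0,0,0,0],[0,0,0,0,0,0],[0,0,0,0,0,0],[0,0,0,0,0,0]]}}

```text
time_s: 10.5
eef_pos: [0.4637, 0.0412, 0.2366]
ee_rot: [[0.921, -0.389, -0.0], [-0.389, -0.921, -0.0], [0.0, 0.0, -1.0]]
ft_force: [0.4, -0.3, -2.5]
grip_width: 0.0319
grasp_force: 30.0
```

>>> {"fn": "servo_tool", "kwargs": {"commands": [[4,5,0,0,0,0],[7,9,0,0,0,0],[10.4,13.6,0,0,0,0],[10.4,13.6,0,0,0,0],[10.4,13.6,0,0,0,0],[10.4,13.6,0,0,0,0],[10.4,13.6,0,0,0,0],[10.4,13.6,0,0,0,0],[10.4,13.6,0,0,0,0],[10.4,13.6,0,0,0,0],[10.4,13.6,0,0,0,0],[10.4,13.6,0,0,0,0],[10.4,13.6,0,0,0,0],[10.4,13.6,0,0,0,0],[10.4,13.6,0,0,0,0],[10.4,13.6,0,0,0,0],[7,9.4,0,0,0,0],[3,4,0,0,0,0],[0,0,0,0,0,0],[0,0,0,0,0,0]]}}

```text
time_s: 12.5
eef_pos: [0.5324, -0.2235, 0.2364]
ee_rot: [[0.921, -0.388, -0.0], [-0.388, -0.921, 0.001], [-0.001, -0.0, -1.0]]
ft_force: [-0.3, -0.1, -2.4]
grip_width: 0.0316
grasp_force: 30.0
```

Back above the dock at the grasp position (within 1 mm). Lowering gently.

>>> {"fn": "servo_tool", "kwargs": {"commands": [[0,0.5,8,0,0,0],[0,0,15,0,0,0],[0,0,20,0,0,0],[0,0,20,0,0,0],[0,0,20,0,0,0],[0,0,15,0,0,0],[0,0,10,0,0,0],[0,0,6,0,0,0],[0,0,3,0,0,0],[0,0,2,0,0,0],[0,0,2,0,0,0],[0,0,2,0,0,0],[0,0,1,0,0,0],[0,0,0.5,0,0,0],[0,0,0,0,0,0],[0,0,0,0,0,0]]}}

```text
time_s: 14.1
eef_pos: [0.5323, -0.2248, 0.1122]
ee_rot: [[0.921, -0.389, 0.0], [-0.389, -0.921, -0.0], [0.0, 0.0, -1.0]]
ft_force: [-0.4, -0.1, -2.1]
grip_width: 0.0319
grasp_force: 30.0
```

>>> {"fn": "servo_tool", "kwargs": {"commands": [[0,0,0.5,0,0,0],[0,0,0.5,0,0,0],[0,0,0,0,0,0],[0,0,0,0,0,0]]}}

```text
time_s: 14.5
eef_pos: [0.5323, -0.2248, 0.1116]
ee_rot: [[0.921, -0.389, 0.0], [-0.389, -0.921, -0.0], [0.0, 0.0, -1.0]]
ft_force: [-1.5, 1.0, 4.8]
grip_width: 0.0319
grasp_force: 30.0
```

Contact is firm at +4.8 N. Releasing at this height, then rising.

>>> {"fn": "servo_tool", "kwargs": {"commands": [[0,0,0,0,0,0],[0,0,0,0,0,0],[0,0,0,0,0,0],[0,0,0,0,0,0],[0,0,0,0,0,0],[0,0,0,0,0,0],[0,0,0,0,0,0],[0,0,0,0,0,0],[0,0,0,0,0,0],[0,0,0,0,0,0]], "gripper": 80}}

```text
time_s: 15.5
eef_pos: [0.5322, -0.2248, 0.1111]
ee_rot: [[0.921, -0.389, 0.0], [-0.389, -0.921, -0.0], [0.0, 0.0, -1.0]]
ft_force: [-0.9, 0.9, -0.4]
grip_width: 0.08
grasp_force: 0.0
```

>>> {"fn": "servo_tool", "kwargs": {"commands": [[0,0,-5,0,0,0],[0,0,-10,0,0,0],[0,0,-20,0,0,0],[0,0,-20,0,0,0],[0,0,-20,0,0,0],[0,0,-20,0,0,0],[0,0,-20,0,0,0],[0,0,-13,0,0,0],[0,0,0,0,0,0],[0,0,0,0,0,0]]}}

```text
time_s: 16.5
eef_pos: [0.532, -0.2247, 0.2389]
ee_rot: [[0.921, -0.389, -0.0], [-0.389, -0.921, -0.0], [-0.0, 0.0, -1.0]]
ft_force: [0.5, 0.4, 0.3]
grip_width: 0.0799
grasp_force: 0.0
```

```bash
python3 - <<'E'
from h import *
a=snap("wrist","w4")["frame"];b=snap("scene","s4")["frame"][170:410,160:480]
cv2.imwrite("pics/m4.png",np.hstack([cv2.resize(a,(400,300)),cv2.resize(b,(400,300))])[:,:,::-1])
E
```

```text
(no output)
```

View pics/m4.png

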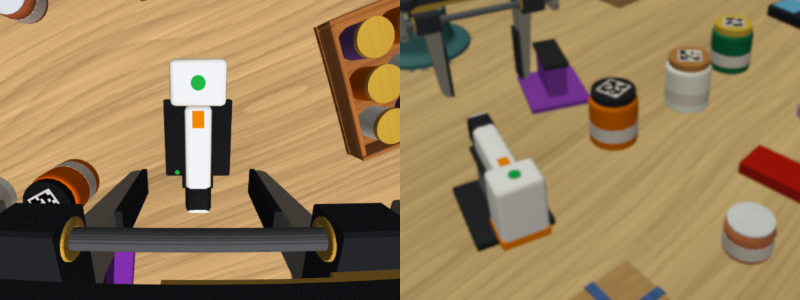

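The scanner sits on its dock as before: head at about (198,82) hanging over the front, handle along the saddle. The gripper is clear and the jar hasn't moved.

```bash
python3 -c "
from cell import ctrl
print(ctrl.hand_in())"
```

```text
the job is handed in; nothing more can be done
None
```

I held the scanner's window about 7 cm above the amber jar's code for about 3 s, put the scanner back on its dock the way it was, let go, and handed the job in at about 17 s of robot time; the verdict was not shown.

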